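Pin the retaining rail of the detergent tray

TASK

Shut the detergent tray: swing its blue retaining rail fully home into the steel bracket, then take the yellow quick-release pin from its stand with its red side button squeezed in and ease it down through the lined-up holes until its collar rests on the bracket. Let go so the balls lock it. Feel for the hole gently, never force the pin, and leave bottles, jug and red box alone.

Things in the scene. Friction and masses are not known exactly. Their poses are not given: they have to be found in the camera images.
- tray: Fixed white tray; origin on its underside, z = 0; x to its back, y along its width. Floor 10 mm thick, x -80..140, y -150..150 mm; 55 mm high back wall. Along x = -50 mm a steel strip carries the rail's hinge (y = 120 mm) and the bracket (y = -100 mm). It is bolted on through oversize slots: hinge, rail and bracket together sit up to 4 mm off in tray x and in y, unmeasured, and stay so.
- pin_seat (a point): Drawn centre of the bracket's upper hole on its top face, 68 mm over the counter; the true hole is up to 4 mm off in tray x and in y (see tray). Bracket: two level steel ears 50 x 50 x 6 mm, tops 68 and 50 mm over the counter, round holes of 13 mm (upper) and 14 mm, joined by a wall on the tray's -y side, no higher than the upper ear. 30 mm are free under it.
- rail_pivot (a point): Drawn hinge axis of the blue rail, at the height of the rail's upper face, 60 mm over the counter; truly off by the same shift as the bracket. The rail is a flat bar 30 x 8 mm; its hole of 18 mm is 220 mm from the axis; at angle q it points from the axis along (-sin q, -cos q) in tray x, y. The hinge stub's top is 72 mm over the counter.
- rail (a joint): Angle of the blue rail, rad: 0 = shut against its stop, its end between the ears, holes lined up; grows as it swings out to the tray's front (-x), up to 1.2. To move it: an upright round black knob, 20 mm in diameter, on the rail 110 mm from the hinge axis, 60 to 105 mm over the counter. The hinge is stiffish (about 2 N at the knob) and stays where it is left.
- pin: Loose quick-release pin, 0.1 to 0.17 kg, upright in its stand. Origin: centre of the underside of its collar (38 mm in diameter, 4 mm thick), z up. Above it a yellow grip, 36 mm along x, 26 mm along y, to z = 46 mm. Below it a round 12 mm shank to z = -42 mm, its last 2.5 mm bevelled to 9 mm. Two balls at z = -28.5 mm on the button's (+y) side stand out 2.2 mm until it is pressed.
- pin_button (a joint): Travel of the pin's red button, m: 0 = out (balls out: they block at the bracket's holes, or lock the seated pin), 0.004 = pressed flush (balls in). It stands 4 mm out of the middle of the grip's +y face (12 mm wide along x, z = 13 to 39 mm): pads closing along the pin's y at about z = 26 mm press it flush and grip the pin. Its spring takes 4 to 7 N.
- stand: Fixed plywood block 64 x 64 mm, 55 mm high, origin under its centre, with an upright 24 mm through hole in which the pin hangs by its collar.
- softener: White bottle with blue cap on the tray, 56 mm in diameter, 120 mm tall, origin under its centre; leave alone.
- stain_jar: White jar with orange cap on the tray, 52 mm in diameter, 85 mm tall, origin under its centre; leave alone.
- jug: White detergent jug with blue cap, 90 x 130 mm, 215 mm tall, origin under its centre; leave alone.
- sheet_box: Red carton, 110 x 190 x 50 mm, origin under its centre; leave alone.
Mind the look-alikes: they are no part of the job. Leave any purple look-alike of the pin alone.

How it is judged:
By the outcome, as a careful person would: the job done as asked, in the order asked, and still so for the second after the job is handed in, with the robot touching nothing.
It also fails if it takes over 72 s, if anything falls off the work surface, if the arm or the gripper's body presses on something with over 40 N, if the wrist force passes 120 N, or if a joint passes its speed limit or range.

ROBOT

A 6-joint arm with a two-finger parallel gripper is mounted at the origin on the work surface. World frame = base frame: x ahead of the robot, y to its left, z up, the work surface at z = 0. Lengths are in mm, angles in rad, forces in N, time in s.
With the tool pointing down it reaches from about 350 to 875 mm from the base axis. Payload 4.2 kg.
Tool frame: the origin (TCP) lies at the very end of the fingers, on their centre line; the grasp point (between the pads) lies 19 mm behind it; z points along the fingers, y is the line along which they close (so a half turn about z gives the same grasp; the last joint's range is limited). The gripper opens to 85 mm and grips with 20 to 120 N. Pads are 22 mm wide; open, the fingers measure 114 mm over their backs; the gripper's body (76 mm by 85 mm) begins 54 mm behind the grasp point. The pads swing forward as they close: fully open they stand 13 mm farther back than shut.
Start: joints at [-1.033, 0.385, 0.008, 0, -1.194, -0.259], TCP at [172.018, -600.84, 231.312] pointing down, gripper open.
Joint ranges: [-3.14, 3.14], [-1.21, 2.06], [-1.07, 1.41], [-3.16, 2.05], [-2.99, -0.16], [-3.1, 3.1]. Speed limits (rad/s): [2.79, 2.79, 3.14, 3.14, 3.14, 3.14].

INTERFACE

Orientations are given as a unit quaternion [x, y, z, w].
In Python, from bench import arm, optics gives the robot as it stands. The module is installed in compiled form; this text tells all that it offers.
- The arm moves only by the tool step_arm, never from a script. Its argument "motion" is a list of rows, each an object with "dr": the turn, a rotation vector about the tool's x, y, z in units of 8 degrees (1.0 is 8 degrees), a list of three; "slide": the shift along the tool's x, y, z in mm, a list of three; "jaw": the finger opening in mm, from 0 to 85.4. A call has exactly 8 rows; each row is the pose to reach, as a shift and turn from the pose commanded when the call began, along the tool's axes at that moment; what a row does not reach only later rows make up. A row lasts 1/8 s, in which the tool goes at most 62.5 mm and 10.7 degrees, less where a joint would pass 70% of its speed; a pose out of reach is approached as far as the arm can. A call with a gripper value outside its range is refused whole. The fingers move at their own pace and stop on an object; the grip force is fixed at half the most. Time passes only in rows, so rows that repeat a pose let the fingers close, or fill a call up. It gives the time, the measured TCP pose, the force, the opening and the grip force at its end, in the units of the state.
- arm.read_state(): the state, without advancing time (a new reading comes with each control period).
- optics.get_image(name): name is "side" or "top" or "wrist"; returns the picture (480x640x3 uint8, blue, green, red); there is no depth.
- optics.camera_info(name): a dict with "camera_matrix" (3x3 intrinsics, pixels), "view" (4x4, takes a point from world to camera coordinates); the wrist camera has in their place "T_tool_cam" (4x4, takes a point from camera to tool coordinates, whose origin is the TCP and whose axes are the flange's). Camera axes: x right, y up, looking along -z (the intrinsics and any distortion apply to the point x, -y, -z); pixel columns grow to the right and rows downward; lengths in mm; the calibration is good to about 2 mm. A picture is of the moment at which its call begins: read the wrist's pose just before it. camera_info takes no time and is no camera call.
- arm.job_done(): hands the job in; it is judged then, once.
The state is a dict: "clock": time; "joints": joint angles; "joint_vel": joint speeds; "joint_efforts": joint torques, N m; "position": TCP position; "ee_rot": TCP orientation; "contact_force": force on the tool from outside, world axes, zero at the start; "wrist_torque": the same for the moment, N m; "gripper_width": finger opening in mm; "grasp_force": force on a finger pad.
Only numpy, scipy, OpenCV 4.12 (cv2) and the standard library are available. Lean on these libraries where they do the work, as an engineer would, in place of code of your own. Each camera call takes 0.05 s, during which the arm holds its last target. There are 200 camera calls.

## Working session

There is one attempt and no reset: what is moved stays moved. The work goes in short steps, Python scripts to look and compute and a tool call to move; the robot and the scene stay as the last step left them, time stands still between calls to the robot, and variables do not carry over. Pictures are saved under pics/ and viewed, at most 10 in all, crops included, and the job is handed in when it is done.

Besides the shell and the picture viewer there is one more tool, called after "Request:" by a JSON object that holds its "name" and its "arguments". step_arm: Moves the arm, as the interface text tells. Its arguments: {"type":"object","properties":{"motion":{"type":"array","items":{"type":"object","properties":{"dr":{"type":"array","items":{"type":"number"}},"slide":{"type":"array","items":{"type":"number"}},"jaw":{"type":"number"}}}}},"required":["motion"]}

```bash
mkdir -p pics; python3 - <<'E'
from bench import arm, optics
import cv2, numpy as np
np.set_printoptions(precision=4,suppress=True)
s=arm.read_state(); print(s)
for n in ("side","top","wrist"):
    im=optics.get_image(n); cv2.imwrite(f"pics/{n}0.png",im)
    print(n,optics.camera_info(n))
E
```

```text
{'clock': 0.0, 'joints': array([-1.0334,  0.3856,  0.0066, -0.0005, -1.194 , -0.2586]), 'joint_vel': array([ 0.0008,  0.0008,  0.0003,  0.0001, -0.0021, -0.0011]), 'joint_efforts': array([ -0.0003, -39.2287,  18.8407,   4.1864,  -0.0046,  -0.    ]), 'position': array([ 171.8543, -600.2899,  230.2068]), 'ee_rot': array([-0.1389,  0.9903,  0.0011, -0.0002]), 'contact_force': array([ 0.3755, -0.0753,  0.4428]), 'wrist_torque': array([-0.0444,  0.0133,  0.0231]), 'grasp_force': 0.0, 'gripper_width': 85.30241027035788}
side {'camera_matrix': array([[589.695 ,   0.    , 313.1921],
       [  0.    , 589.695 , 236.5833],
       [  0.    ,   0.    ,   1.    ]]), 'view': array([[  -0.808 ,   -0.5892,   -0.0014,  440.5546],
       [   0.3709,   -0.5106,    0.7757, -285.765 ],
       [  -0.4578,    0.6262,    0.6311, -921.4649],
       [   0.    ,    0.    ,    0.    ,    1.    ]])}
top {'camera_matrix': array([[528.8085,   0.    , 320.5431],
       [  0.    , 528.8085, 239.6747],
       [  0.    ,   0.    ,   1.    ]]), 'view': array([[   -0.0097,    -0.9998,    -0.0163,   -30.5252],
       [    0.9914,    -0.0117,     0.1304,  -600.9552],
       [   -0.1306,    -0.0149,     0.9913, -1314.4043],
       [    0.    ,     0.    ,     0.    ,     1.    ]])}
wrist {'camera_matrix': array([[426.1675,   0.    , 317.7574],
       [  0.    , 426.1675, 232.1405],
       [  0.    ,   0.    ,   1.    ]]), 'T_tool_cam': array([[   0.0001,    0.9517,    0.3071,   79.0769],
       [   1.    ,    0.    ,   -0.0004,    1.1537],
       [  -0.0003,    0.3071,   -0.9517, -142.5135],
       [   0.    ,    0.    ,    0.    ,    1.    ]])}
```

View pics/top0.png

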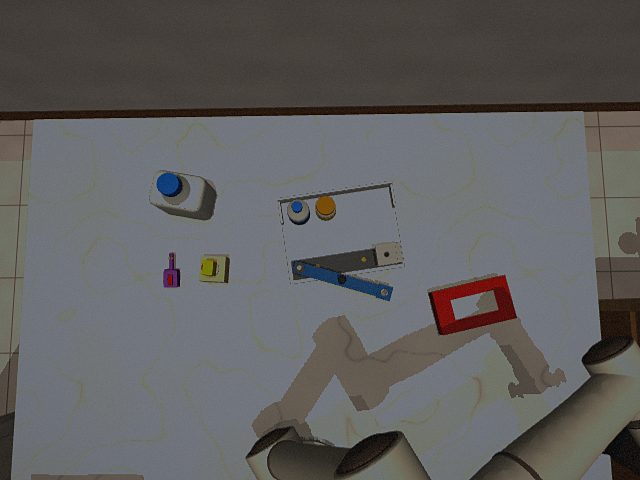

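View pics/side0.png

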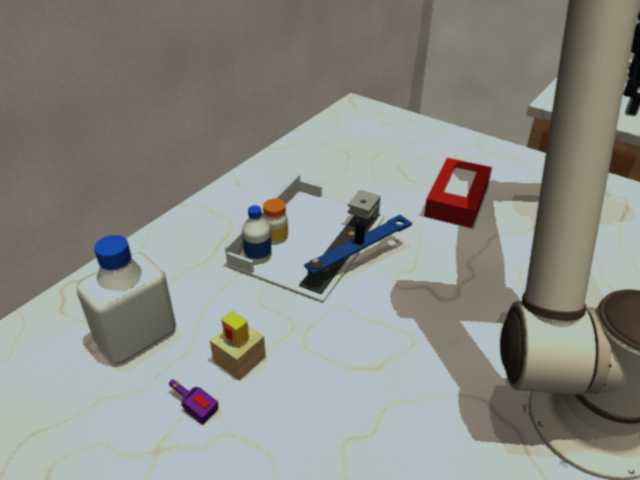

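The top view shows the hinge at about (298,267), knob (342,278), rail end (385,292) and bracket (388,254). There are two pin candidates: yellow on the plywood stand at (209,267), and purple lying flat at (172,272). The yellow one fits the description: upright in its stand, with a red button on its left side in the side view (228,333). I'll check this in an enlarged crop.

```bash
cat > h.py <<'E'
from bench import arm, optics
import cv2, numpy as np
from scipy.spatial.transform import Rotation as R
np.set_printoptions(precision=2,suppress=True)
def cam(n,s=None):
    i=optics.camera_info(n); K=i["camera_matrix"]
    if n!="wrist": return K,np.array(i["view"])
    T=np.eye(4); T[:3,:3]=R.from_quat(s["ee_rot"]).as_matrix(); T[:3,3]=s["position"]
    return K,np.linalg.inv(T@i["T_tool_cam"])
def back(c,u,v,z):
    K,V=c; d=np.array([(u-K[0,2])/K[0,0],-(v-K[1,2])/K[1,1],-1])
    Rm=V[:3,:3]; o=-Rm.T@V[:3,3]; w=Rm.T@d
    return o+w*(z-o[2])/w[2]
def proj(c,p):
    K,V=c; q=V[:3,:3]@np.asarray(p,float)+V[:3,3]
    return np.array([K[0,0]*q[0]/-q[2]+K[0,2], K[1,1]*-q[1]/-q[2]+K[1,2]])
def tool(s,p):  # world point -> tool frame (mm)
    return R.from_quat(s["ee_rot"]).inv().apply(np.asarray(p)-s["position"])
E
python3 - <<'E'
from h import *
t=cv2.imread("pics/top0.png"); s=cv2.imread("pics/side0.png")
a=cv2.resize(t[170:310,160:410],None,fx=3.2,fy=3.2,interpolation=cv2.INTER_CUBIC)[:, :800]
b=cv2.resize(s[300:380,180:300],None,fx=1.8,fy=1.8,interpolation=cv2.INTER_CUBIC)
a=cv2.convertScaleAbs(a,alpha=1.6)
a=np.vstack([a,np.zeros((600-a.shape[0],800,3),np.uint8)]); a[450:450+b.shape[0],:b.shape[1]]=b[:150]
cv2.imwrite("pics/c1.png",a)
c=cam("top")
for n,u,v,z in [("hinge",298,267,72),("knob",342,278,105),("end",385,292,60),("brk",388,254,68),("pin",209,267,101)]:
    print(n,back(c,u,v,z))
E
```

```text
hinge [528.53  19.13  72.  ]
knob [498.17 -88.77 105.  ]
end [ 464.94 -196.05   60.  ]
brk [ 558.82 -205.08   68.  ]
pin [528.59 234.17 101.  ]
```

View pics/c1.png

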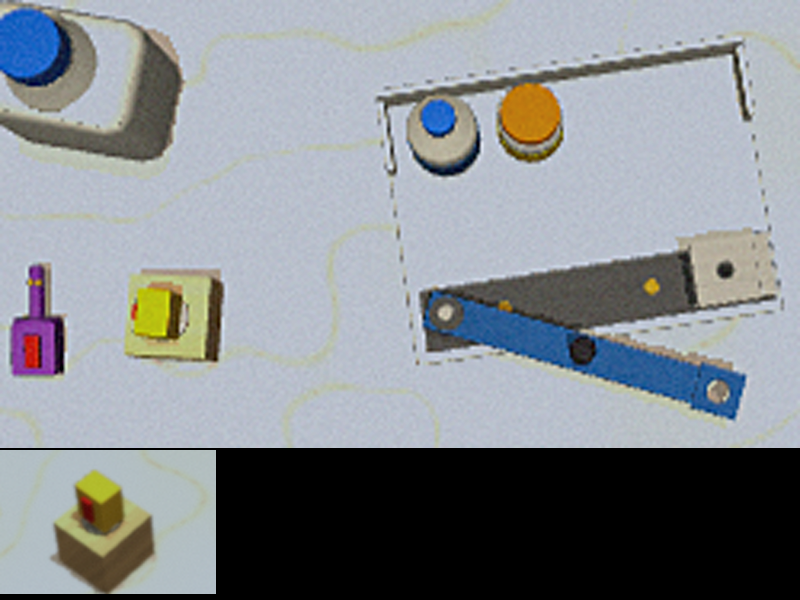

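The crop confirms it: the yellow pin stands in the plywood block, with its red button facing left (+y). The purple pin lies flat, so it's the decoy. I'm moving to the knob first.

Request:
{"name": "step_arm", "arguments": {"motion": [{"dr": [0, 0, 0], "slide": [-42, 45, 0], "jaw": 0}, {"dr": [0, 0, 0], "slide": [-84, 90, 0], "jaw": 0}, {"dr": [0, 0, 0], "slide": [-126, 135, 0], "jaw": 0}, {"dr": [0, 0, 0], "slide": [-168, 180, 0], "jaw": 0}, {"dr": [0, 0, 0], "slide": [-210, 225, 0], "jaw": 0}, {"dr": [0, 0, 0], "slide": [-252, 270, 0], "jaw": 0}, {"dr": [0, 0, 0], "slide": [-294, 315, 0], "jaw": 0}, {"dr": [0, 0, 0.5], "slide": [-336, 360, 0], "jaw": 0}]}}

```text
clock: 1.15
position: [396.4, -160.3, 231.5]
ee_rot: [-0.103, 0.995, -0.0, 0.0]
contact_force: [1.0, -1.5, 0.2]
gripper_width: -0.3
grasp_force: 0.0
```

```bash
python3 - <<'E'
from h import *
c=cam("top")
P={}
for n,u,v,z in [("hinge",299.1,267.8,72),("knob",341.9,279.1,105),("end",384.1,292.2,60),("brk",386.9,254.1,68),("pin",209.4,267.5,101),("stand",(160+171/3.2),(170+318/3.2),55)]:
    P[n]=back(c,u,v,z); print(n,P[n])
h=P["hinge"][:2]
for n in("knob","end","brk"): print(n,np.linalg.norm(P[n][:2]-h))
s=arm.read_state(); print(s["clock"],s["position"],R.from_quat(s["ee_rot"]).as_matrix(),s["gripper_width"])
e=(P["brk"][:2]-h);e/=np.linalg.norm(e); print("shut knob",h+110*e, "tray y",-e)
print("to prepush tool",tool(s,[P["knob"][0]-45,P["knob"][1],72]))
E
```

```text
hinge [526.51  16.41  72.  ]
knob [495.53 -88.49 105.  ]
end [ 464.47 -193.81   60.  ]
brk [ 558.6  -202.33   68.  ]
pin [527.36 233.18 101.  ]
stand [526.24 233.32  55.  ]
knob 109.3772016272012
end 219.17834834751275
brk 221.08136083081547
1.15 [ 396.39 -160.33  231.5 ] [[-0.98 -0.21  0.  ]
 [-0.21  0.98  0.  ]
 [-0.   -0.   -1.  ]] -0.2925577266886184
shut knob [542.48 -92.43] tray y [-0.15  0.99]
to prepush tool [-67.66  59.19 159.53]
```

Request:
{"name": "step_arm", "arguments": {"motion": [{"dr": [0, 0, 0.2], "slide": [-34, 30, 0], "jaw": 0}, {"dr": [0, 0, 0.4], "slide": [-68, 57, 20], "jaw": 0}, {"dr": [0, 0, 0.4], "slide": [-68, 57, 60], "jaw": 0}, {"dr": [0, 0, 0.4], "slide": [-68, 57, 100], "jaw": 0}, {"dr": [0, 0, 0.4], "slide": [-68, 57, 135], "jaw": 0}, {"dr": [0, 0, 0.4], "slide": [-68, 57, 158], "jaw": 0}, {"dr": [0, 0, 0.4], "slide": [-68, 57, 158], "jaw": 0}, {"dr": [0, 0, 0.4], "slide": [-68, 57, 158], "jaw": 0}]}}

```text
clock: 2.15
position: [451.4, -92.4, 74.1]
ee_rot: [-0.077, 0.997, -0.0, 0.001]
contact_force: [0.2, -0.8, -0.7]
gripper_width: -0.0
grasp_force: 0.0
```

```bash
python3 - <<'E'
from h import *
s=arm.read_state(); print(s["clock"],s["position"],R.from_quat(s["ee_rot"]).as_matrix(),s["contact_force"])
for p in ([495.5,-88.5,73],[542.5,-92.4,73]): print(tool(s,p))
E
```

```text
2.15 [451.39 -92.38  74.09] [[-0.99 -0.15  0.  ]
 [-0.15  0.99 -0.  ]
 [-0.   -0.   -1.  ]] [ 0.22 -0.75 -0.72]
[-44.18  -2.91   1.16]
[-90.04 -13.95   1.22]
```

Request:
{"name": "step_arm", "arguments": {"motion": [{"dr": [0, 0, 0], "slide": [-10, -3, 0], "jaw": 0}, {"dr": [0, 0, 0], "slide": [-18, -3, 0], "jaw": 0}, {"dr": [0, 0, 0], "slide": [-26, -5, 0], "jaw": 0}, {"dr": [0, 0, 0], "slide": [-34, -7, 0], "jaw": 0}, {"dr": [0, 0, 0], "slide": [-41, -9, 0], "jaw": 0}, {"dr": [0, 0, 0], "slide": [-48, -11, 0], "jaw": 0}, {"dr": [0, 0, 0], "slide": [-55, -12, 0], "jaw": 0}, {"dr": [0, 0, 0], "slide": [-60, -13, 0], "jaw": 0}]}}

```text
clock: 3.15
position: [512.5, -96.0, 73.2]
ee_rot: [-0.076, 0.997, 0.0, 0.0]
contact_force: [-2.1, -0.9, -0.8]
gripper_width: 0.1
grasp_force: 1.2
```

Request:
{"name": "step_arm", "arguments": {"motion": [{"dr": [0, 0, 0], "slide": [-1, 0, 0], "jaw": 0}, {"dr": [0, 0, 0], "slide": [-2, 0, 0], "jaw": 0}, {"dr": [0, 0, 0], "slide": [-3, 0, 0], "jaw": 0}, {"dr": [0, 0, 0], "slide": [-4, -1, 0], "jaw": 0}, {"dr": [0, 0, 0], "slide": [-5, -1, 0], "jaw": 0}, {"dr": [0, 0, 0], "slide": [-6, -1, 0], "jaw": 0}, {"dr": [0, 0, 0], "slide": [-6, -1, 0], "jaw": 0}, {"dr": [0, 0, 0], "slide": [-6, -1, 0], "jaw": 0}]}}

```text
clock: 4.15
position: [518.4, -96.1, 73.5]
ee_rot: [-0.077, 0.997, -0.0, 0.0]
contact_force: [-1.3, 0.4, 0.2]
gripper_width: -0.0
grasp_force: 0.6
```

```bash
python3 - <<'E'
from h import *
cv2.imwrite("pics/t2.png",cv2.convertScaleAbs(cv2.resize(optics.get_image("top")[230:310,280:410],None,fx=6,fy=6,interpolation=cv2.INTER_CUBIC),alpha=1.6))
E
```

```text
(no output)
```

View pics/t2.png

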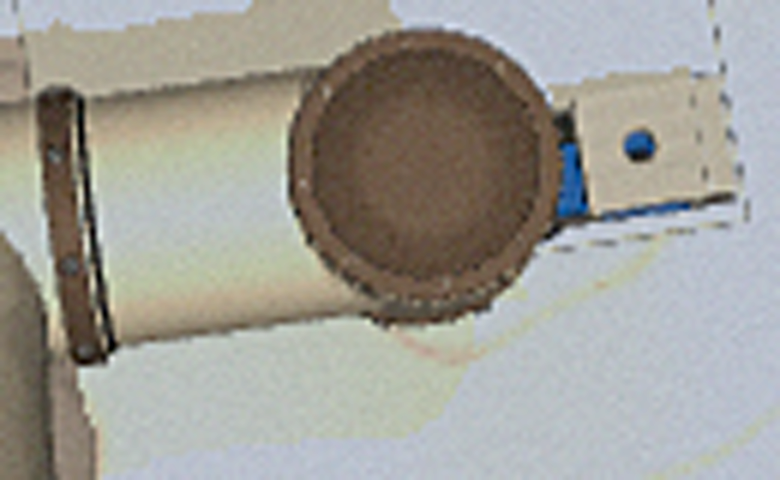

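The rail end is now between the ears but not fully home: blue still shows at (570,180) and along the lower edge, and through the hole at (640,146). I'll push gently on to the stop.

Request:
{"name": "step_arm", "arguments": {"motion": [{"dr": [0, 0, 0], "slide": [-0.5, 0, 0], "jaw": 0}, {"dr": [0, 0, 0], "slide": [-1, 0, 0], "jaw": 0}, {"dr": [0, 0, 0], "slide": [-1.5, 0, 0], "jaw": 0}, {"dr": [0, 0, 0], "slide": [-2, 0, 0], "jaw": 0}, {"dr": [0, 0, 0], "slide": [-2.5, 0, 0], "jaw": 0}, {"dr": [0, 0, 0], "slide": [-3, 0, 0], "jaw": 0}, {"dr": [0, 0, 0], "slide": [-3.5, 0, 0], "jaw": 0}, {"dr": [0, 0, 0], "slide": [-4, 0, 0], "jaw": 0}]}}

```text
clock: 5.2
position: [521.9, -95.6, 73.2]
ee_rot: [-0.076, 0.997, -0.0, -0.0]
contact_force: [-1.7, -1.6, -0.5]
gripper_width: -0.3
grasp_force: 1.0
```

Request:
{"name": "step_arm", "arguments": {"motion": [{"dr": [0, 0, 0], "slide": [-0.5, 0, 0], "jaw": 0}, {"dr": [0, 0, 0], "slide": [-1, 0, 0], "jaw": 0}, {"dr": [0, 0, 0], "slide": [-1, 0, 0], "jaw": 0}, {"dr": [0, 0, 0], "slide": [-1.5, 0, 0], "jaw": 0}, {"dr": [0, 0, 0], "slide": [-1.5, 0, 0], "jaw": 0}, {"dr": [0, 0, 0], "slide": [-2, 0, 0], "jaw": 0}, {"dr": [0, 0, 0], "slide": [-2, 0, 0], "jaw": 0}, {"dr": [0, 0, 0], "slide": [-2, 0, 0], "jaw": 0}]}}

```text
clock: 6.2
position: [523.1, -95.4, 73.2]
ee_rot: [-0.076, 0.997, 0.0, -0.001]
contact_force: [-5.4, -1.7, 1.9]
gripper_width: 0.2
grasp_force: 2.5
```

Request:
{"name": "step_arm", "arguments": {"motion": [{"dr": [0, 0, 0], "slide": [-0.5, 0, 0], "jaw": 0}, {"dr": [0, 0, 0], "slide": [-1, 0, 0], "jaw": 0}, {"dr": [0, 0, 0], "slide": [-1.5, 0, 0], "jaw": 0}, {"dr": [0, 0, 0], "slide": [-2, 0, 0], "jaw": 0}, {"dr": [0, 0, 0], "slide": [-2.5, 0, 0], "jaw": 0}, {"dr": [0, 0, 0], "slide": [-3, 0, 0], "jaw": 0}, {"dr": [0, 0, 0], "slide": [-3, 0, 0], "jaw": 0}, {"dr": [0, 0, 0], "slide": [-3, 0, 0], "jaw": 0}]}}

```text
clock: 7.2
position: [523.1, -95.4, 73.1]
ee_rot: [-0.076, 0.997, 0.0, -0.004]
contact_force: [-11.2, 0.0, 8.5]
gripper_width: -0.0
grasp_force: 5.6
```

The rail is hard against its stop: force rises with no further travel. I'm backing off and going to the pin.

Request:
{"name": "step_arm", "arguments": {"motion": [{"dr": [0, 0, 0], "slide": [15, 0, 0], "jaw": 0}, {"dr": [0, 0, 0], "slide": [35, 0, 0], "jaw": 0}, {"dr": [0, 0, 0], "slide": [45, 0, -40], "jaw": 0}, {"dr": [0, 0, 0], "slide": [40, 10, -90], "jaw": 40}, {"dr": [0, 0, 0], "slide": [30, 40, -130], "jaw": 85}, {"dr": [0, 0, 0], "slide": [15, 95, -130], "jaw": 85}, {"dr": [0, 0, 0], "slide": [0, 150, -130], "jaw": 85}, {"dr": [0, 0, 0], "slide": [-10, 208, -130], "jaw": 85}]}}

```text
clock: 8.2
position: [506.5, 115.1, 204.3]
ee_rot: [-0.077, 0.997, 0.001, 0.003]
contact_force: [0.5, -0.6, 0.3]
gripper_width: 85.0
grasp_force: 0.0
```

Request:
{"name": "step_arm", "arguments": {"motion": [{"dr": [0, 0, 0], "slide": [-15, 50, 0], "jaw": 85}, {"dr": [0, 0, 0], "slide": [-30, 95, 0], "jaw": 85}, {"dr": [0, 0, 0], "slide": [-37, 116, 0], "jaw": 85}, {"dr": [0, 0, 0], "slide": [-37, 116, 0], "jaw": 85}, {"dr": [0, 0, 0], "slide": [-37, 116, 0], "jaw": 85}, {"dr": [0, 0, 0], "slide": [-37, 116, 0], "jaw": 85}, {"dr": [0, 0, 0], "slide": [-37, 116, 0], "jaw": 85}, {"dr": [0, 0, 0], "slide": [-37, 116, 0], "jaw": 85}]}}

```text
clock: 9.2
position: [524.0, 232.1, 203.5]
ee_rot: [-0.076, 0.997, 0.0, 0.0]
contact_force: [0.4, -0.3, -0.4]
gripper_width: 85.2
grasp_force: 0.0
```

```bash
python3 - <<'E'
from h import *
s=arm.read_state(); im=optics.get_image("wrist"); cv2.imwrite("pics/w3.png",im)
t=optics.get_image("top"); cv2.imwrite("pics/t3raw.png",t)
print(s["clock"],s["position"],s["ee_rot"]); np.savez("w3.npz",p=s["position"],q=s["ee_rot"])
c=cam("wrist",s); print(proj(c,[527.4,233.2,101]))
hsv=cv2.cvtColor(im,cv2.COLOR_BGR2HSV)
for n,lo,hi in (("yel",(22,140,90),(35,255,255)),("red",(0,150,60),(8,255,255))):
    m=cv2.inRange(hsv,lo,hi); k,l,st,ce=cv2.connectedComponentsWithStats(m)
    for i in range(1,k):
        if st[i,4]>60: print(n,st[i],ce[i],cv2.minAreaRect(np.argwhere(l==i)[:,::-1].astype(np.float32)))
E
```

```text
9.2 [524.03 232.09 203.49] [-0.08  1.    0.    0.  ]
[316.73 237.85]
yel [ 303  208   53   61 2260] [328.07 237.81] ((328.4999694824219, 238.50003051757812), (42.44373321533203, 55.54065704345703), 14.03624439239502)
red [467 184  21  34 481] [476.74 200.76] ((476.73529052734375, 200.94117736816406), (14.85973834991455, 33.62422180175781), 12.52880859375)
red [348 229   8  21  80] [351.95 240.21] ((352.2941589355469, 239.32354736328125), (4.123105525970459, 20.858062744140625), 14.03624439239502)
```

View pics/w3.png

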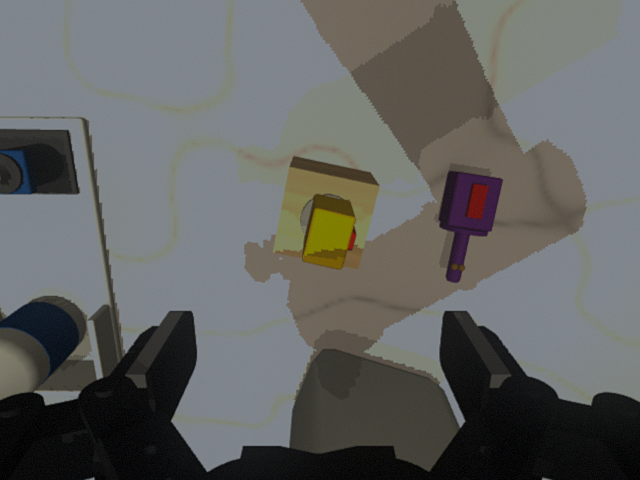

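The wrist view shows the yellow grip at (328,238) on its stand, with its top face as the bright part and the red button to the right at (352,239). The purple decoy lies at (470,215). Next I'll measure the top face and its yaw.

```bash
python3 - <<'E'
from h import *
d=np.load("w3.npz"); s=dict(position=d["p"],ee_rot=d["q"]); c=cam("wrist",s)
im=cv2.imread("pics/w3.png"); hsv=cv2.cvtColor(im,cv2.COLOR_BGR2HSV)
m=cv2.inRange(hsv,(22,140,90),(35,255,255)); 
k,l,st,ce=cv2.connectedComponentsWithStats(m); i=1+np.argmax(st[1:,4]); v=hsv[...,2][l==i]
th=cv2.threshold(v.reshape(-1,1),0,255,cv2.THRESH_OTSU)[0]; print("otsu",th)
m2=((l==i)&(hsv[...,2]>th)).astype(np.uint8)*255
m2=cv2.morphologyEx(m2,cv2.MORPH_OPEN,np.ones((3,3)))
pts=np.argwhere(m2)[:,::-1].astype(float)
W=np.array([back(c,u,w,101)[:2] for u,w in pts])
r=cv2.minAreaRect(W.astype(np.float32)); print("top face world",r); b=cv2.boxPoints(r); print(b)
print("mean",W.mean(0))
T=tool(s,[*r[0],62]); print("tool delta",T)
for a,bb in ((b[0],b[1]),(b[1],b[2])):
    print(np.linalg.norm(bb-a), np.degrees(np.arctan2(*(bb-a)[::-1])))
t=R.from_quat(s["ee_rot"]).as_matrix(); print("tool y ang",np.degrees(np.arctan2(t[1,1],t[0,1])))
g=cv2.cvtColor(im,cv2.COLOR_BGR2HSV)
mr=cv2.inRange(hsv,(0,120,50),(8,255,255))[200:280,330:370]; q=np.argwhere(mr).mean(0); print("button",back(c,330+q[1],200+q[0],88)[:2])
E
```

```text
otsu 113.0
top face world ((526.9000244140625, 240.11561584472656), (24.889713287353516, 34.26654052734375), 85.48201751708984)
[[508.84 229.06]
 [543.   226.36]
 [544.96 251.17]
 [510.8  253.87]]
mean [524.9  239.72]
tool delta [ -4.01   7.47 141.49]
34.26654 -4.517992
24.889715 85.48211
tool y ang 98.73288778638457
button [529.9  256.37]
```

```bash
python3 - <<'E'
from h import *
d=np.load("w3.npz"); s=dict(position=d["p"],ee_rot=d["q"]); c=cam("wrist",s)
for p in [(292,168),(378,185),(362,268),(274,250),(326.5,218)]: print("stand w",back(c,*p,55)[:2])
# tray corner near the hinge end, both cams
ct=cam("top"); t=cv2.imread("pics/top0.png")
hsv=cv2.cvtColor(t,cv2.COLOR_BGR2HSV)[240:300,190:240]
m=cv2.inRange(hsv,(22,150,60),(35,255,255)); q=np.argwhere(m); print(len(q),q.mean(0)+[240,190],q.min(0)+[240,190],q.max(0)+[240,190])
print("pin top pred",proj(ct,[526.9,240.1,101]),proj(ct,[526.9,233,101]))
cs=cam("side"); print("side pred",proj(cs,[526.9,240.1,101]),proj(cs,[526.9,233,101]))
h=cv2.cvtColor(cv2.imread("pics/side0.png"),cv2.COLOR_BGR2HSV); m=cv2.inRange(h,(22,150,60),(35,255,255))[290:360,200:270]; 
a=cv2.resize(t[245:295,190:240],(500,500),interpolation=cv2.INTER_CUBIC)
b=cv2.resize(cv2.imread("pics/side0.png")[300:350,205:235+20],(300*50//50,300),interpolation=cv2.INTER_CUBIC)
o=np.zeros((500,800,3),np.uint8); o[:,:500]=cv2.convertScaleAbs(a,alpha=1.7); o[:300,500:]=b; cv2.imwrite("pics/c4.png",o)
E
```

```text
stand w [495.48 211.12]
stand w [498.13 271.59]
stand w [560.91 272.03]
stand w [556.71 206.16]
stand w [527.02 240.08]
157 [267.32 207.27] [260 202] [275 213]
pin top pred [206.56 267.72] [209.47 267.69]
side pred [234.37 320.24] [237.33 317.6 ]
```

View pics/c4.png

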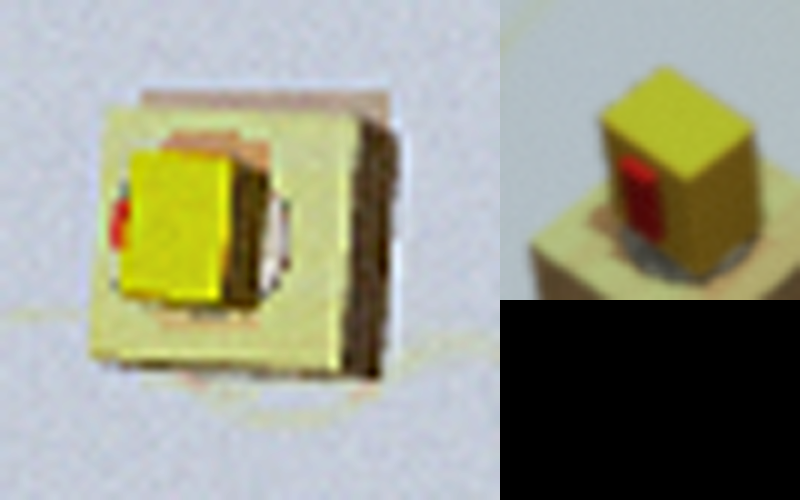

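The top face sits at the spot predicted from the wrist: side crop pixel (234.7,320.7) against a predicted (234.4,320.2). So the pin is at about (527,239.5) with yaw -4.5°. Next I'll check clearances to the jug and the purple decoy.

```bash
python3 - <<'E'
from h import *
d=np.load("w3.npz"); s=dict(position=d["p"],ee_rot=d["q"]); c=cam("wrist",s); ct=cam("top")
for p in [(325,348),(435,380),(300,400)]:
  for z in (0,100,200): print("jug w",p,z,back(c,*p,z)[:2])
for p in [(160+60/3.2,170+140/3.2),(160+150/3.2,170+160/3.2)]:
  for z in (0,100): print("jug t",z,back(ct,*p,z)[:2])
print("purple",[back(c,*p,20)[:2] for p in ((440,225),(447,280),(452,172))])
E
```

```text
jug w (325, 348) 0 [667.46 262.27]
jug w (325, 348) 100 [603.32 250.38]
jug w (325, 348) 200 [539.17 238.48]
jug w (435, 380) 0 [686.43 372.32]
jug w (435, 380) 100 [616.8  328.62]
jug w (435, 380) 200 [547.17 284.91]
jug w (300, 400) 0 [729.   247.32]
jug w (300, 400) 100 [647.06 239.74]
jug w (300, 400) 200 [565.13 232.17]
jug t 0 [679.84 340.54]
jug t 100 [661.3  311.75]
jug t 0 [662.03 265.06]
jug t 100 [644.78 241.73]
purple [array([528.8 , 332.99]), array([574.67, 350.23]), array([485.86, 331.92])]
```

Request:
{"name": "step_arm", "arguments": {"motion": [{"dr": [0, 0, 0.8], "slide": [-3.5, 7, 5], "jaw": 50}, {"dr": [0, 0, 1.65], "slide": [-3.5, 7, 15], "jaw": 50}, {"dr": [0, 0, 1.65], "slide": [-3.5, 7, 30], "jaw": 50}, {"dr": [0, 0, 1.65], "slide": [-3.5, 7, 45], "jaw": 50}, {"dr": [0, 0, 1.65], "slide": [-3.5, 7, 60], "jaw": 50}, {"dr": [0, 0, 1.65], "slide": [-3.5, 7, 70], "jaw": 50}, {"dr": [0, 0, 1.65], "slide": [-3.5, 7, 70], "jaw": 50}, {"dr": [0, 0, 1.65], "slide": [-3.5, 7, 70], "jaw": 50}]}}

```text
clock: 10.3
position: [526.7, 240.3, 133.8]
ee_rot: [0.038, 0.999, 0.0, 0.0]
contact_force: [0.4, 0.6, 0.1]
gripper_width: 49.8
grasp_force: 0.0
```

```bash
python3 - <<'E'
from h import *
s=arm.read_state(); im=optics.get_image("wrist"); cv2.imwrite("pics/w5.png",im); c=cam("wrist",s)
print(s["clock"],s["position"],s["gripper_width"])
hsv=cv2.cvtColor(im,cv2.COLOR_BGR2HSV)
m=cv2.inRange(hsv,(22,140,90),(35,255,255)); 
k,l,st,ce=cv2.connectedComponentsWithStats(m); i=1+np.argmax(st[1:,4]); v=hsv[...,2][l==i]
th=cv2.threshold(v.reshape(-1,1),0,255,cv2.THRESH_OTSU)[0]
m2=cv2.morphologyEx(((l==i)&(hsv[...,2]>th)).astype(np.uint8)*255,cv2.MORPH_OPEN,np.ones((3,3)))
W=np.array([back(c,u,w,101)[:2] for w,u in np.argwhere(m2)])
r=cv2.minAreaRect(W.astype(np.float32)); print(th,r,"tool",tool(s,[*r[0],62]))
print("otsu box px",cv2.boundingRect(m2))
t=R.from_quat(s["ee_rot"]).as_matrix(); print("tool y ang",np.degrees(np.arctan2(t[1,1],t[0,1])))
E
```

```text
10.3 [526.74 240.25 133.76] 49.76788281371132
118.0 ((519.0760498046875, 240.79501342773438), (24.593652725219727, 18.619129180908203), 85.58222198486328) tool [ 7.75 -0.08 71.75]
otsu box px (288, 245, 56, 40)
tool y ang 85.59441311058487
```

View pics/w5.png

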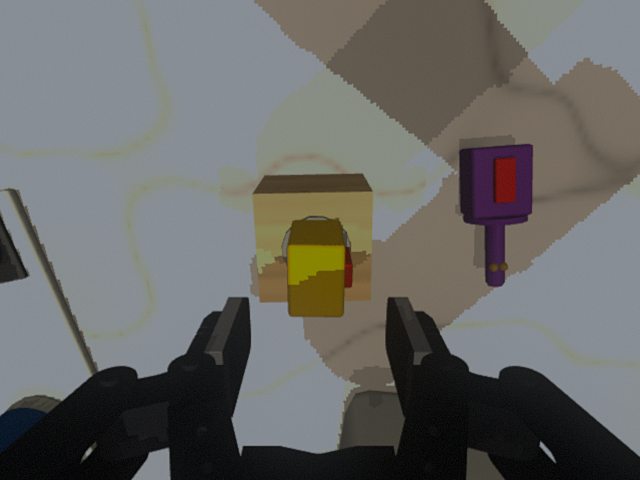

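The grip is centred between the fingers, with its top face spanning (289–344, 245–316) and the yaw aligned. The jug and the purple pin are clear. I'll descend and close.

Request:
{"name": "step_arm", "arguments": {"motion": [{"dr": [0, 0, 0], "slide": [0, 0, 15], "jaw": 50}, {"dr": [0, 0, 0], "slide": [0, 0, 30], "jaw": 50}, {"dr": [0, 0, 0], "slide": [0, 0, 45], "jaw": 50}, {"dr": [0, 0, 0], "slide": [0, 0, 58], "jaw": 50}, {"dr": [0, 0, 0], "slide": [0, 0, 68], "jaw": 50}, {"dr": [0, 0, 0], "slide": [0, 0, 72], "jaw": 45}, {"dr": [0, 0, 0], "slide": [0, 0, 72], "jaw": 38}, {"dr": [0, 0, 0], "slide": [0, 0, 72], "jaw": 34}]}}

```text
clock: 11.35
position: [526.7, 240.2, 61.8]
ee_rot: [0.039, 0.999, 0.0, 0.0]
contact_force: [0.1, 0.1, -0.2]
gripper_width: 34.1
grasp_force: 0.0
```

Request:
{"name": "step_arm", "arguments": {"motion": [{"dr": [0, 0, 0], "slide": [0, 0, 0], "jaw": 32}, {"dr": [0, 0, 0], "slide": [0, 0, 0], "jaw": 30}, {"dr": [0, 0, 0], "slide": [0, 0, 0], "jaw": 28}, {"dr": [0, 0, 0], "slide": [0, 0, 0], "jaw": 26}, {"dr": [0, 0, 0], "slide": [0, 0, 0], "jaw": 22}, {"dr": [0, 0, 0], "slide": [0, 0, 0], "jaw": 18}, {"dr": [0, 0, 0], "slide": [0, 0, 0], "jaw": 18}, {"dr": [0, 0, 0], "slide": [0, 0, 0], "jaw": 18}]}}

```text
clock: 12.35
position: [526.7, 239.5, 62.3]
ee_rot: [0.039, 0.999, -0.0, 0.0]
contact_force: [-0.6, -2.2, 6.5]
gripper_width: 25.2
grasp_force: 59.4
```

Request:
{"name": "step_arm", "arguments": {"motion": [{"dr": [0, 0, 0], "slide": [0, 0, -6], "jaw": 18}, {"dr": [0, 0, 0], "slide": [0, 0, -14], "jaw": 18}, {"dr": [0, 0, 0], "slide": [0, 0, -26], "jaw": 18}, {"dr": [0, 0, 0], "slide": [0, 0, -42], "jaw": 18}, {"dr": [0, 0, 0], "slide": [0, 0, -62], "jaw": 18}, {"dr": [0, 0, 0], "slide": [0, 0, -86], "jaw": 18}, {"dr": [0, 0, 0], "slide": [0, 0, -110], "jaw": 18}, {"dr": [0, 0, 0], "slide": [0, 0, -130], "jaw": 18}]}}

```text
clock: 13.35
position: [526.5, 240.2, 193.5]
ee_rot: [0.039, 0.999, 0.001, 0.001]
contact_force: [0.5, -0.6, -0.8]
gripper_width: 25.2
grasp_force: 58.9
```

Request:
{"name": "step_arm", "arguments": {"motion": [{"dr": [0, 0, 0], "slide": [-4, -30, 0], "jaw": 18}, {"dr": [0, 0, 0], "slide": [-12, -80, 0], "jaw": 18}, {"dr": [0, 0, 0], "slide": [-20, -135, 0], "jaw": 18}, {"dr": [0, 0, 0], "slide": [-28, -190, 0], "jaw": 18}, {"dr": [0, 0, 0], "slide": [-36, -245, 0], "jaw": 18}, {"dr": [0, 0, 0], "slide": [-44, -300, 0], "jaw": 18}, {"dr": [0, 0, 0], "slide": [-52, -350, 0], "jaw": 18}, {"dr": [0, 0, 0], "slide": [-58, -390, 0], "jaw": 18}]}}

```text
clock: 14.35
position: [554.0, -155.3, 192.5]
ee_rot: [0.039, 0.999, -0.0, 0.001]
contact_force: [-0.5, 0.2, -0.9]
gripper_width: 25.3
grasp_force: 59.1
```

Request:
{"name": "step_arm", "arguments": {"motion": [{"dr": [0, 0, 0], "slide": [-4, -25, 0], "jaw": 18}, {"dr": [0, 0, 0], "slide": [-6, -46, 0], "jaw": 18}, {"dr": [0, 0, 0], "slide": [-6, -46, 10], "jaw": 18}, {"dr": [0, 0, 0], "slide": [-6, -46, 20], "jaw": 18}, {"dr": [0, 0, 0], "slide": [-6, -46, 32], "jaw": 18}, {"dr": [0, 0, 0], "slide": [-6, -46, 42], "jaw": 18}, {"dr": [0, 0, 0], "slide": [-6, -46, 42], "jaw": 18}, {"dr": [0, 0, 0], "slide": [-6, -46, 42], "jaw": 18}]}}

```text
clock: 15.35
position: [556.8, -199.5, 149.6]
ee_rot: [0.038, 0.999, -0.0, 0.0]
contact_force: [0.1, -0.7, -1.2]
gripper_width: 25.5
grasp_force: 59.1
```

```bash
python3 - <<'E'
from h import *
s=arm.read_state(); im=optics.get_image("wrist"); cv2.imwrite("pics/w6raw.png",im)
print(s["clock"],s["position"],s["ee_rot"],s["gripper_width"],s["contact_force"],s["wrist_torque"]); np.savez("w6.npz",p=s["position"],q=s["ee_rot"])
c=cam("wrist",s); M=R.from_quat(s["ee_rot"]).as_matrix(); f=lambda p:s["position"]+M@np.array(p,float)
print("tip pred",proj(c,f([0,0,49]))," hole pred",proj(c,[558.6,-202.3,68]))
cv2.imwrite("pics/w6.png",cv2.convertScaleAbs(cv2.resize(im[150:410,210:430],None,fx=2.3,fy=2.3,interpolation=cv2.INTER_CUBIC),alpha=1.5))
E
```

```text
15.35 [ 556.85 -199.53  149.56] [ 0.04  1.   -0.    0.  ] 25.53605444163838 [ 0.12 -0.71 -1.16] [-0.01 -0.03 -0.03]
tip pred [315.66 266.83]  hole pred [311.24 247.63]
```

View pics/w6.png

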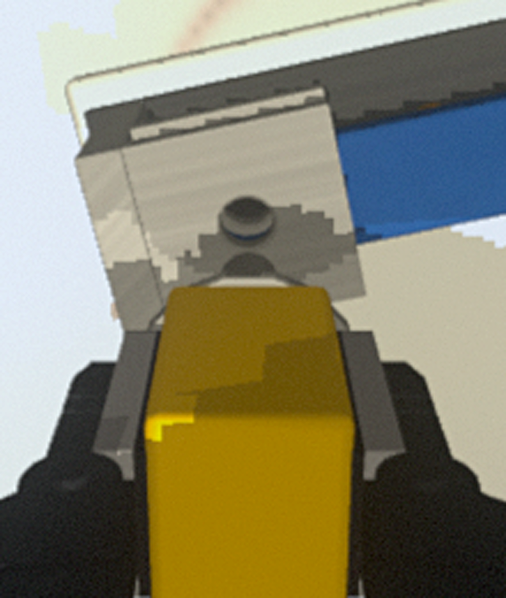

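The crop shows the open hole at (246,217), which is full-image pixel (317,244). The rail hole is lined up below it, and the shank tip just peeks out at about (248,254). I'll measure both more precisely.

```bash
python3 - <<'E'
from h import *
d=np.load("w6.npz"); s=dict(position=d["p"],ee_rot=d["q"]); c=cam("wrist",s)
M=R.from_quat(s["ee_rot"]).as_matrix(); f=lambda p:s["position"]+M@np.array(p,float)
for p in ([6,0,46.5],[4.5,0,49],[0,4.5,49],[0,-4.5,49]): print("tip",p,proj(c,f(p)))
h=back(c,317,244.3,68); print("hole",h,"tool",tool(s,h))
th=np.linspace(0,2*np.pi,60); ring=np.array([proj(c,h+[6.5*np.cos(a),6.5*np.sin(a),0]) for a in th]); print("ring box",ring.min(0),ring.max(0))
im=cv2.cvtColor(cv2.imread("pics/w6raw.png"),cv2.COLOR_BGR2GRAY)
np.set_printoptions(linewidth=250)
for r in range(230,274): print(r,im[r,298:338])
E
```

```text
tip [6, 0, 46.5] [315.62 257.15]
tip [4.5, 0, 49] [315.64 258.18]
tip [0, 4.5, 49] [324.94 266.83]
tip [0, -4.5, 49] [306.38 266.83]
hole [ 556.88 -198.94   68.  ] tool [ 0.05  0.61 81.56]
ring box [305.36 233.22] [328.66 255.19]
230 [114 115 114 115 112 112 111 111 111 110 109 110 111 109 109 109 106 109 109 110 109 111 110 109 111 109 111 109 109 111 112 110 112 111 113 112 112 112 113 112]
231 [114 112 110 111 110 111 110 109 109 109 109 108 110 109 111 109 110 108 109 110 111 110 111 111 110 109 112 110 111 110 110 112 115 112 113 112 113 113 114 112]
232 [108 109 109 110 109 107 110 109 110 111 109 109 109 111 110 110 110 111 111 113 112 111 112 112 109 113 114 111 112 114 113 112 112 113 112 111 112 110 110 112]
233 [111 108 109 110 110 111 108 110 110 109 109 111 109 111 111 111 113 112 113 110 114 113 115 112 114 112 112 112 112 113 111 112 111 111 111 110 111 111 111 111]
234 [110 109 111 109 111 112 110 110 111 111 111 113 110 113 113 110 107 108 105 106 105 106 108 111 111 115 113 111 112 110 110 112 110 110 109 110 110 112 110 114]
235 [111 112 111 110 110 110 112 111 111
[... 4973 characters left out ...]
 50 49 48 49 47 50 47 46 50 48 57 65 60 60 61 61 60 54 55 59 62 64 64 66 67]
270 [81 80 75 66 58 54 57 63 68 76 72 71 69 72 72 70 70 71 70 70 72 69 72 71 71 77 78 76 76 77 77 71 60 56 54 55 51 57 61 64]
271 [ 63  62  57  56  59  61  69  83  98 104 107 108 108 108 103 108 107 107 108 109 107 109 107 106 106 107 107 107 108 107 105  98  83  72  64  61  56  50  50  53]
272 [ 55  57  57  66  78  86  97 114 125 125 125 124 125 126 123 124 125 124 124 123 125 124 127 126 124 124 127 125 124 125 126 123 110 101  95  80  68  57  49  46]
273 [ 61  67  75  88 104 109 118 121 117 117 112 115 114 112 115 114 114 115 114 114 115 116 114 113 114 114 113 115 114 116 114 117 121 122 118 105  88  74  61  59]
```

Relative to the tip, the hole lies at about (+0.3, -0.45) mm in tool x, y. I'll apply that shift, then descend gently and feel for the hole.

Request:
{"name": "step_arm", "arguments": {"motion": [{"dr": [0, 0, 0], "slide": [0.3, -0.4, 6], "jaw": 18}, {"dr": [0, 0, 0], "slide": [0.3, -0.4, 14], "jaw": 18}, {"dr": [0, 0, 0], "slide": [0.3, -0.4, 20], "jaw": 18}, {"dr": [0, 0, 0], "slide": [0.3, -0.4, 25], "jaw": 18}, {"dr": [0, 0, 0], "slide": [0.3, -0.4, 28], "jaw": 18}, {"dr": [0, 0, 0], "slide": [0.3, -0.4, 29], "jaw": 18}, {"dr": [0, 0, 0], "slide": [0.3, -0.4, 29], "jaw": 18}, {"dr": [0, 0, 0], "slide": [0.3, -0.4, 29], "jaw": 18}]}}

```text
clock: 16.4
position: [556.3, -200.0, 120.6]
ee_rot: [0.039, 0.999, -0.0, 0.0]
contact_force: [-0.1, -0.4, -1.2]
gripper_width: 25.3
grasp_force: 59.1
```

Request:
{"name": "step_arm", "arguments": {"motion": [{"dr": [0, 0, 0], "slide": [0, 0, 1], "jaw": 18}, {"dr": [0, 0, 0], "slide": [0, 0, 2], "jaw": 18}, {"dr": [0, 0, 0], "slide": [0, 0, 2.5], "jaw": 18}, {"dr": [0, 0, 0], "slide": [0, 0, 3], "jaw": 18}, {"dr": [0, 0, 0], "slide": [0, 0, 3.5], "jaw": 18}, {"dr": [0, 0, 0], "slide": [0, 0, 4], "jaw": 18}, {"dr": [0, 0, 0], "slide": [0, 0, 4.5], "jaw": 18}, {"dr": [0, 0, 0], "slide": [0, 0, 5], "jaw": 18}]}}

```text
clock: 17.4
position: [556.3, -200.0, 115.3]
ee_rot: [0.039, 0.999, -0.0, 0.0]
contact_force: [0.3, -0.5, -2.1]
gripper_width: 25.2
grasp_force: 59.1
```

Request:
{"name": "step_arm", "arguments": {"motion": [{"dr": [0, 0, 0], "slide": [0, 0, 0.5], "jaw": 18}, {"dr": [0, 0, 0], "slide": [0, 0, 1], "jaw": 18}, {"dr": [0, 0, 0], "slide": [0, 0, 1.5], "jaw": 18}, {"dr": [0, 0, 0], "slide": [0, 0, 2], "jaw": 18}, {"dr": [0, 0, 0], "slide": [0, 0, 2.5], "jaw": 18}, {"dr": [0, 0, 0], "slide": [0, 0, 3], "jaw": 18}, {"dr": [0, 0, 0], "slide": [0, 0, 3], "jaw": 18}, {"dr": [0, 0, 0], "slide": [0, 0, 3], "jaw": 18}]}}

```text
clock: 18.4
position: [556.5, -200.0, 112.4]
ee_rot: [0.039, 0.999, -0.0, 0.0]
contact_force: [1.9, 0.6, 0.0]
gripper_width: 25.3
grasp_force: 59.1
```

The tip is in the hole with only a small side force. I'm easing down with a slight shift to relieve it.

Request:
{"name": "step_arm", "arguments": {"motion": [{"dr": [0, 0, 0], "slide": [-0.2, 0, 0], "jaw": 18}, {"dr": [0, 0, 0], "slide": [-0.3, 0, 1], "jaw": 18}, {"dr": [0, 0, 0], "slide": [-0.3, 0, 2], "jaw": 18}, {"dr": [0, 0, 0], "slide": [-0.3, 0, 3], "jaw": 18}, {"dr": [0, 0, 0], "slide": [-0.3, 0, 4], "jaw": 18}, {"dr": [0, 0, 0], "slide": [-0.3, 0, 5], "jaw": 18}, {"dr": [0, 0, 0], "slide": [-0.3, 0, 6], "jaw": 18}, {"dr": [0, 0, 0], "slide": [-0.3, 0, 6], "jaw": 18}]}}

```text
clock: 19.4
position: [556.6, -200.0, 106.2]
ee_rot: [0.039, 0.999, 0.0, 0.0]
contact_force: [2.6, 0.5, -0.8]
gripper_width: 25.4
grasp_force: 59.1
```

Request:
{"name": "step_arm", "arguments": {"motion": [{"dr": [0, 0, 0], "slide": [-0.3, 0, 0], "jaw": 18}, {"dr": [0, 0, 0], "slide": [-0.5, 0, 1], "jaw": 18}, {"dr": [0, 0, 0], "slide": [-0.5, 0, 2], "jaw": 18}, {"dr": [0, 0, 0], "slide": [-0.5, 0, 3.5], "jaw": 18}, {"dr": [0, 0, 0], "slide": [-0.5, 0, 5], "jaw": 18}, {"dr": [0, 0, 0], "slide": [-0.5, 0, 6.5], "jaw": 18}, {"dr": [0, 0, 0], "slide": [-0.5, 0, 8], "jaw": 18}, {"dr": [0, 0, 0], "slide": [-0.5, 0, 8], "jaw": 18}]}}

```text
clock: 20.4
position: [556.7, -200.0, 97.9]
ee_rot: [0.039, 0.999, 0.0, -0.0]
contact_force: [1.6, 0.1, -1.8]
gripper_width: 25.4
grasp_force: 58.9
```

Request:
{"name": "step_arm", "arguments": {"motion": [{"dr": [0, 0, 0], "slide": [-0.2, 0, 1], "jaw": 18}, {"dr": [0, 0, 0], "slide": [-0.3, 0, 2], "jaw": 18}, {"dr": [0, 0, 0], "slide": [-0.3, 0, 3], "jaw": 18}, {"dr": [0, 0, 0], "slide": [-0.3, 0, 4], "jaw": 18}, {"dr": [0, 0, 0], "slide": [-0.3, 0, 5], "jaw": 18}, {"dr": [0, 0, 0], "slide": [-0.3, 0, 6], "jaw": 18}, {"dr": [0, 0, 0], "slide": [-0.3, 0, 7], "jaw": 18}, {"dr": [0, 0, 0], "slide": [-0.3, 0, 8], "jaw": 18}]}}

```text
clock: 21.4
position: [557.2, -200.1, 90.2]
ee_rot: [0.039, 0.999, 0.0, -0.0]
contact_force: [-0.8, -0.3, -0.4]
gripper_width: 25.1
grasp_force: 59.0
```

Request:
{"name": "step_arm", "arguments": {"motion": [{"dr": [0, 0, 0], "slide": [0, 0, 1], "jaw": 18}, {"dr": [0, 0, 0], "slide": [0, 0, 2], "jaw": 18}, {"dr": [0, 0, 0], "slide": [0, 0, 3], "jaw": 18}, {"dr": [0, 0, 0], "slide": [0, 0, 4], "jaw": 18}, {"dr": [0, 0, 0], "slide": [0, 0, 5], "jaw": 18}, {"dr": [0, 0, 0], "slide": [0, 0, 6], "jaw": 18}, {"dr": [0, 0, 0], "slide": [0, 0, 7], "jaw": 18}, {"dr": [0, 0, 0], "slide": [0, 0, 8], "jaw": 18}]}}

```text
clock: 22.4
position: [557.3, -200.1, 82.3]
ee_rot: [0.039, 0.999, 0.0, 0.0]
contact_force: [0.2, 0.1, -1.1]
gripper_width: 25.3
grasp_force: 59.0
```

Smooth so far. There should be about 7 mm left before the collar seats.

Request:
{"name": "step_arm", "arguments": {"motion": [{"dr": [0, 0, 0], "slide": [0, 0, 1], "jaw": 18}, {"dr": [0, 0, 0], "slide": [0, 0, 2], "jaw": 18}, {"dr": [0, 0, 0], "slide": [0, 0, 3], "jaw": 18}, {"dr": [0, 0, 0], "slide": [0, 0, 4], "jaw": 18}, {"dr": [0, 0, 0], "slide": [0, 0, 5], "jaw": 18}, {"dr": [0, 0, 0], "slide": [0, 0, 5.5], "jaw": 18}, {"dr": [0, 0, 0], "slide": [0, 0, 6], "jaw": 18}, {"dr": [0, 0, 0], "slide": [0, 0, 6], "jaw": 18}]}}

```text
clock: 23.4
position: [557.3, -200.1, 76.3]
ee_rot: [0.039, 0.999, 0.0, 0.0]
contact_force: [-0.9, -0.6, -1.2]
gripper_width: 25.6
grasp_force: 59.0
```

Request:
{"name": "step_arm", "arguments": {"motion": [{"dr": [0, 0, 0], "slide": [0, 0, 0.3], "jaw": 18}, {"dr": [0, 0, 0], "slide": [0, 0, 0.6], "jaw": 18}, {"dr": [0, 0, 0], "slide": [0, 0, 0.9], "jaw": 18}, {"dr": [0, 0, 0], "slide": [0, 0, 1.2], "jaw": 18}, {"dr": [0, 0, 0], "slide": [0, 0, 1.5], "jaw": 18}, {"dr": [0, 0, 0], "slide": [0, 0, 1.8], "jaw": 18}, {"dr": [0, 0, 0], "slide": [0, 0, 1.8], "jaw": 18}, {"dr": [0, 0, 0], "slide": [0, 0, 1.8], "jaw": 18}]}}

```text
clock: 24.4
position: [557.3, -200.1, 75.3]
ee_rot: [0.038, 0.999, -0.0, 0.0]
contact_force: [-2.3, 1.1, 4.6]
gripper_width: 25.3
grasp_force: 59.9
```

Request:
{"name": "step_arm", "arguments": {"motion": [{"dr": [0, 0, 0], "slide": [0, 0, 0.4], "jaw": 18}, {"dr": [0, 0, 0], "slide": [0, 0, 0.8], "jaw": 18}, {"dr": [0, 0, 0], "slide": [0, 0, 0.8], "jaw": 18}, {"dr": [0, 0, 0], "slide": [0, 0, 0.8], "jaw": 22}, {"dr": [0, 0, 0], "slide": [0, 0, 0.8], "jaw": 28}, {"dr": [0, 0, 0], "slide": [0, 0, 0.4], "jaw": 34}, {"dr": [0, 0, 0], "slide": [0, 0, 0], "jaw": 42}, {"dr": [0, 0, 0], "slide": [0, 0, 0], "jaw": 50}]}}

```text
clock: 25.4
position: [557.2, -200.2, 74.2]
ee_rot: [0.039, 0.999, -0.0, -0.0]
contact_force: [0.6, 0.2, 1.0]
gripper_width: 50.1
grasp_force: 0.0
```

Request:
{"name": "step_arm", "arguments": {"motion": [{"dr": [0, 0, 0], "slide": [0, 0, -3], "jaw": 50}, {"dr": [0, 0, 0], "slide": [0, 0, -10], "jaw": 50}, {"dr": [0, 0, 0], "slide": [0, 0, -20], "jaw": 50}, {"dr": [0, 0, 0], "slide": [0, 0, -35], "jaw": 50}, {"dr": [0, 0, 0], "slide": [0, 0, -55], "jaw": 50}, {"dr": [0, 0, 0], "slide": [0, 0, -80], "jaw": 50}, {"dr": [0, 0, 0], "slide": [10, 0, -100], "jaw": 50}, {"dr": [0, 0, 0], "slide": [20, 0, -120], "jaw": 50}]}}

```text
clock: 26.4
position: [536.4, -198.4, 195.9]
ee_rot: [0.039, 0.999, 0.0, 0.0]
contact_force: [0.3, -0.2, 0.1]
gripper_width: 49.9
grasp_force: 0.0
```

```bash
python3 - <<'E'
from h import *
s=arm.read_state(); w=optics.get_image("wrist"); d=optics.get_image("side")
print(s["clock"],s["position"])
c=cam("wrist",s); print("pred pin top z114",proj(c,[557.3,-200,114]))
cs=cam("side"); print("side pred top",proj(cs,[557.3,-200,114]),"collar",proj(cs,[557.3,-200,68]))
a=cv2.convertScaleAbs(w[140:440,170:470],alpha=1.5); a=cv2.resize(a,(400,400))
b=cv2.resize(d[150:250,310:410],(400,400),interpolation=cv2.INTER_CUBIC)
cv2.imwrite("pics/fin.png",np.hstack([a,b]))
E
```

```text
26.4 [ 536.36 -198.41  195.88]
pred pin top z114 [315.99 278.72]
side pred top [364.94 183.12] collar [363.78 201.07]
```

View pics/fin.png

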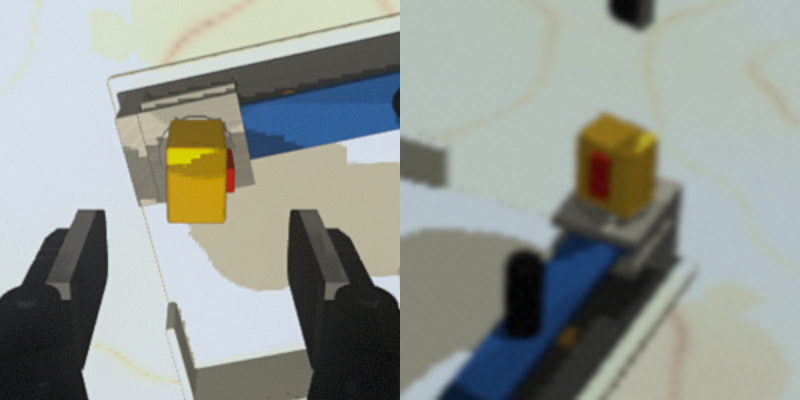

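The pin stands upright with its collar on the bracket, at (197,170) in the left crop and (617,165) in the right. Its button is sprung out, the rail is shut and the gripper is clear, so I'm handing the job in.

```bash
python3 -c "
from bench import arm
print(arm.job_done())"
```

```text
the job is handed in; nothing more can be done
None
```

The rail is fully home and the yellow pin is down through the holes with its collar on the bracket; its button sprang back out when I let go, and the job was handed in at about 26.5 s (judge's result not shown).

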